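Change over the slide loader's drawers and start the run

TASK

One of the slide loader's two drawers has been left open: push it fully shut, so that the interlock frees the other one, then pull that other drawer all the way out to its stop, ready for loading, and leave the drawers so. Then turn the key on the sloping console clockwise to its stop, hold it there for a good second and let it go, so that it springs back by itself to where it was. Do not push or knock over the other things on the bench.

Things in the scene. Friction and masses are not known exactly. Their poses are not given: they have to be found in the camera images.
- loader: Slide loader: low white cabinet 310 wide, 240 deep, 110 high (mm), origin under its middle, x away from the robot, z up. Two like drawers side by side, 145 mm apart, slide towards the robot (-x); grey front plates 142 wide, 94 high, top edge 105 mm above the bench. While one drawer is out, a pin lets the other move only about 4 mm; it is freed when the first is shut to within 2 mm.
- first_handle (a point): Middle of the bar handle of the drawer that starts open (left or right bay). Steel bar 12 mm thick, 100 mm long, its centre 45 mm in front of the front plate, about 87 mm above the bench: 39 mm of free space between bar and plate, open above and below. x: into the loader (push), y: along the bar, z: up. Drawers slide with 2 to 4 N.
- next_handle (a point): Middle of the bar handle of the other drawer, shut at the start and locked until the first is shut. Same handle and same axes as first_handle; pull along -x.
- first_drawer (a joint): How far the drawer that starts open is out, m: 0 shut against its stop, 0.12 all the way out. It stays where it is left.
- next_drawer (a joint): How far the other drawer is out, m: 0 shut, 0.12 all the way out at its stop. It stays where it is left.
- console: Console with the key, left or right of the loader: white wedge 230 wide, 170 deep, 30 high in front, 136 behind (mm), black panel sloping 32 deg up away from the robot; origin under its middle. A 12 mm steel hoop spans it: posts 121 mm to either side, crossbar 285 mm above the bench, straight above the key, so no upright gripper fits; come in along the key's axis from the robot's side.
- key_grip (a point): Middle of the key's bow, a flat dark steel plate 64 long (x), 9 thick (y), 34 high (mm) on a round lock (40 across, 12 high); 36 mm off the panel, on the turning axis. z: out of the panel along that axis, leaning 32 deg from vertical towards the robot. The frame turns with the key. At rest the bow's upper end is 25 deg left of straight up the slope; at the stop 25 deg right.
- key (a joint): Turn of the key, rad: 0 at rest (run), 0.873 (50 deg clockwise seen from outside, i.e. about -z of key_grip) at the start stop. A spring (0.04 N m at rest, 0.14 at the stop) brings it back to 0 when let go.
- meter: Console of the same shape with a round dial and no hoop, on the other side of the loader; not needed. Origin under its middle.
- slide_box: closed grey plastic slide box, 80 x 100 x 30 mm, lying flat near the robot; origin under its centre. Not to be moved.
- mouse: black computer mouse, 100 x 60 x 30 mm, near the robot; origin under its centre. Not to be moved.
- driver: screwdriver 160 mm long lying near the robot. Not to be moved.
- oil_bottle: amber bottle, 44 mm across, 100 mm high, standing on the bench between a console and the robot; origin under its centre. Not to be moved.
- jar: white jar with black cap, 70 mm across, 90 mm high, standing on the bench between a console and the robot; origin under its centre. Not to be moved.
- objective_case: black round case, 50 mm across, 65 mm high, standing on the loader's top; origin under its centre. Not to be moved.
- dish_stack: two stacked flat dishes, 90 mm across, 36 mm high, on the loader's top; origin under its centre. Not to be moved.

How it is judged (in metres and radians):
On the way, in this order (a step that is already met when the one before it is completed fails the run):
1. the drawer that stood open is pushed fully shut (value of joint first_drawer below 0.004 m and value of joint next_drawer below 0.02 m), for 0.1 s.
2. the other drawer is pulled all the way out, the first still shut (value of joint first_drawer below 0.006 m and value of joint next_drawer above 0.105 m), for 0.1 s.
3. the key is turned to its start stop and held there, the drawers as they should be (all of step 2 and value of joint key above 0.78 rad), for 0.6 s.
At the end, for the whole second after the job is handed in: The first drawer is shut (within 6 mm), the other drawer is out (at least 105 of its 120 mm) and at rest, and the key is back at rest (within 0.08 rad), let go (all of step 2 and value of joint key below 0.08 rad and velocity of joint next_drawer below 0.02 m/s); the robot touches nothing.
It fails at once if the interlock is forced: both drawers are out by more than 20 mm (value of joint each of first_drawer, next_drawer above 0.02 m).
It fails at once if a bystander is moved by more than 30 mm (distance of any of slide_box, mouse, driver, oil_bottle, jar, objective_case, dish_stack from where it was at the start of the episode above 0.03 m).
It also fails if it takes over 70 s, if anything falls off the work surface, if the arm or the gripper's body presses on something with over 40 N, if the wrist force passes 120 N, or if a joint passes its speed limit or range.

ROBOT

A 6-joint arm with a two-finger parallel gripper is mounted at the origin on the work surface. World frame = base frame: x ahead of the robot, y to its left, z up, the work surface at z = 0. Lengths are in mm, angles in degrees, forces in N, time in s.
With the tool pointing down it reaches from about 350 to 850 mm from the base axis. Payload 8.1 kg.
Tool frame: the origin (TCP) lies on the centre line of the jaws, within the pads' length; the fingertips stand r.tip_extent ahead of it and the grasp point (between the pads) lies 8 mm behind it (r.tip_extent is the distance from the TCP to the fingertips, in mm); z points along the fingers, y is the direction in which the jaws open and shut (so a half turn about z gives the same grasp; the last joint's range is limited). The gripper opens to 85 mm and grips with 20 to 120 N. Pads are 22 mm wide; open, the fingers measure 114 mm over their backs; the gripper's body (76 mm by 85 mm) begins 54 mm behind the grasp point. The pads swing forward as they close: fully open they stand 13 mm farther back than shut.
Start: joints at [72.227, 7.471, 85.268, -0, 87.261, -4.893], TCP at [133.724, 584.913, 242.292] pointing down, gripper open.
Joint ranges: [-169.43, 169.43], [-51.17, 129.36], [1.28, 143.12], [-76.62, 256.62], [0, 156.53], [-152.29, 152.29]. Speed limits (degrees/s): [136.94, 136.94, 159.86, 180, 180, 180].

INTERFACE

Orientations are given as [roll, pitch, yaw] about the fixed x, y, z axes, in that order (R = Rz(yaw) Ry(pitch) Rx(roll)).
In Python, from bench import sense, optics, hand_in, spotter, r gives the robot as it stands.
- The arm moves only by the tool apply_moves, never from a script. Its argument "series" is a list of rows, each a list of 3 entries, a list of its own where there are three numbers: the opening, from 0 (shut) to 1 (fully open), then the shift along the world's x, y, z in m, then the turn about the world's z in rad. In form: [[grip, [x, y, z], turn], ...]. A call has 1 to 5 rows; each row is the pose to reach, as a shift and turn from the pose measured when the call began; what a row does not reach only later rows make up. A row lasts 1/8 s, in which the tool goes at most 62.5 mm and 10.7 degrees, less where a joint would pass 70% of its speed; a pose out of reach is approached as far as the arm can. A call with a gripper value outside its range is refused whole. The fingers move at their own pace and stop on an object; "grip_force" is the grip in N (left out, the last holds). Time passes only in rows, so rows that repeat a pose let the fingers close. It gives the time, the measured TCP pose, the force and the opening at its end, in the units of the state.
- sense(): the state, without advancing time (a new reading comes with each control period).
- optics.snapshot(name): name is "scene" or "top"; returns a dict with "color" (384x512x3 uint8, blue, green, red), "intrinsics" (3x3 intrinsics, pixels), "rvec" (rotation vector, rad) and "tvec" (3), from world to camera coordinates, as OpenCV has them. Camera axes: x right, y down, z forward; pixel columns grow to the right and rows downward; lengths in mm; the calibration is good to about 2 mm. A picture is of the moment at which its call begins. There is no depth.
- hand_in(): hands the job in, once; it reports no verdict.
Trained networks look in a picture, given as the dict that the camera call returned (one of the last four; its "shot" number tells which), for a name from the list of things; names that differ only in an ending like _2 or _b are one class to them, and where a whole thing is asked for, a point or a joint stands for the part that bears it (a point fixed in the world has none). Each returns a list of dicts, best first, with "p" (0 to 1); they miss things now and then, are a little off and sometimes report something else, mostly with a low value. They report only what shows in the picture. A call takes as long as a camera call.
- spotter.search_frame(picture, query): "xyz" ([x, y, z] in mm, in the coordinates of the camera as it stood for that picture, good to about 4 mm: the middle of the surface that is visible of it).
- spotter.masks_of(picture, query): "mask" (384x512 bool, what is visible of it).
The state is a dict: "time": time; "joint_pos": joint angles; "qd": joint speeds; "joint_efforts": joint torques, N m; "tool_pos": TCP position; "tcp_rot": TCP orientation; "ft_force": force on the tool from outside, world axes, zero at the start; "wrist_torque": the same for the moment, N m; "finger_gap": finger opening in mm.
Only numpy, scipy, OpenCV 4.12 (cv2) and the standard library are available. Lean on these libraries where they do the work, as an engineer would, in place of code of your own. Each camera call takes 0.05 s, during which the arm holds its last target.

## Working session

There is one attempt and no reset: what is moved stays moved. The work goes in short steps, Python scripts to look and compute and a tool call to move; the robot and the scene stay as the last step left them, time stands still between calls to the robot, and variables do not carry over. Pictures are saved under pics/ and viewed, and the job is handed in when it is done.

Besides the shell and the picture viewer there is one more tool, called after ">>>" as name([rows], argument=value, ...), one row to a line, values as JSON. apply_moves: Moves the arm, as the interface text tells. Its arguments: {"type":"object","properties":{"series":{"type":"array"},"grip_force":{"type":"number"}},"required":["series"]}

```bash
mkdir -p pics; ls
cat > h.py <<'E'
import numpy as np,cv2
from bench import sense,optics,hand_in,spotter,r
def cam(s):
    R,_=cv2.Rodrigues(np.array(s["rvec"],float)); return R,np.array(s["tvec"],float).ravel(),np.array(s["intrinsics"],float)
def c2w(s,p):
    R,t,K=cam(s); return R.T@(np.array(p,float)-t)
def proj(s,P):
    R,t,K=cam(s); q,_=cv2.projectPoints(np.array(P,float).reshape(-1,3),np.array(s["rvec"],float),t,K,None); return q.reshape(-1,2)
def ray(s,uv,z=None,x=None):
    R,t,K=cam(s); o=-R.T@t; d=R.T@np.linalg.inv(K)@np.array([uv[0],uv[1],1.])
    k=(z-o[2])/d[2] if z is not None else (x-o[0])/d[0]
    return o+k*d
E
python3 - <<'E'
from h import *
print(r.tip_extent,[a for a in dir(r) if a[0]!='_'])
print(sense())
for n in ("scene","top"):
    s=optics.snapshot(n); cv2.imwrite(f"pics/{n}0.png",s["color"])
    R,t,K=cam(s); print(n,-R.T@t,K[0,0])
    for q in ["loader","first_handle","next_handle","console","key_grip","meter","slide_box","mouse","driver","oil_bottle","jar","objective_case","dish_stack"]:
        for d in spotter.search_frame(s,q)[:2]: print(q,round(d["p"],2),c2w(s,d["xyz"]).round(0))
E
```

```text
pics
11.0 ['PlanningError', 'tip_extent']
{'time': 0.0, 'joint_pos': array([ 7.22268571e+01,  7.51667272e+00,  8.53301093e+01,  7.50399169e-05,
        8.72603971e+01, -4.89517645e+00]), 'qd': array([ 0.02273784, -0.0349832 ,  0.084027  , -0.02498723, -0.01706115,
       -0.0242563 ]), 'joint_efforts': array([ 1.30258257e-03, -5.69417202e+01, -5.00543261e+01, -1.82362955e-04,
        1.51286193e-02,  8.41163614e-05]), 'tool_pos': array([133.56216858, 584.40182943, 241.22013633]), 'tcp_rot': array([-1.79893218e+02, -9.22059141e-03,  1.67122021e+02]), 'ft_force': array([-0.69119604, -0.40768956,  0.7053359 ]), 'wrist_torque': array([-0.00817737,  0.00285682,  0.0097481 ]), 'finger_gap': 85.16107498215693}
scene [1236.34046439  178.95761599 1014.18444773] 495.9140367066239
loader 0.9 [807.  28. 112.]
first_handle 0.73 [572.  99.  83.]
next_handle 0.7 [608. -46.  91.]
console 0.8 [627. 357. 100.]
key_grip 0.7 [567. 361. 118.]
meter 0.91 [ 676. -334.   82.]
meter 0.7 [571.  99.  87.]
slide_box 0.78 [378. 100.  35.]
slide_box 0.45 [571.  98.  83.]
mouse 0.97 [ 389. -138.   29.]
oil_bottle 0.33 [626. 358. 100.]
jar 0.9 [ 409. -281.   66.]
jar 0.49 [566. 362. 122.]
objective_case 0.74 [770.  93. 169.]
dish_stack 0.62 [745. -51. 145.]
top [ 447.26006022  -12.11793417 1138.40592358] 406.6954461393696
loader 0.67 [764.  14. 110.]
first_handle 0.94 [591.  92.  64.]
first_handle 0.66 [627. -56.  97.]
next_handle 0.91 [624. -55.  92.]
console 0.73 [571. 351.  97.]
key_grip 0.58 [565. 357. 127.]
key_grip 0.32 [ 385. -278.   89.]
meter 0.83 [ 610. -349.   90.]
meter 0.67 [748.  86. 175.]
slide_box 0.93 [366.  95.  29.]
slide_box 0.27 [760.  18. 113.]
mouse 0.97 [ 380. -142.   28.]
mouse 0.26 [ 608. -349.   93.]
driver 0.72 [414. -28.  23.]
oil_bottle 0.68 [397. 294.  65.]
jar 0.68 [569. 352.  98.]
jar 0.65 [ 383. -277.   85.]
objective_case 0.72 [625. -53.  92.]
objective_case 0.71 [748.  87. 172.]
dish_stack 0.79 [726. -57. 142.]
```

View pics/scene0.png

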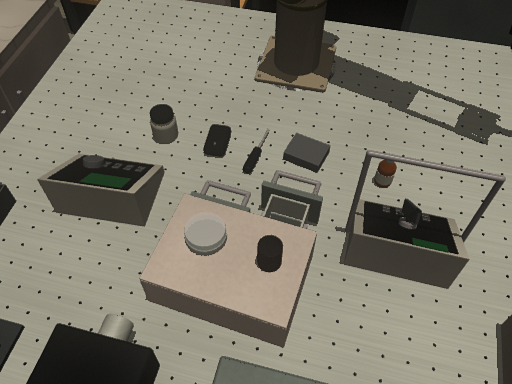

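View pics/top0.png

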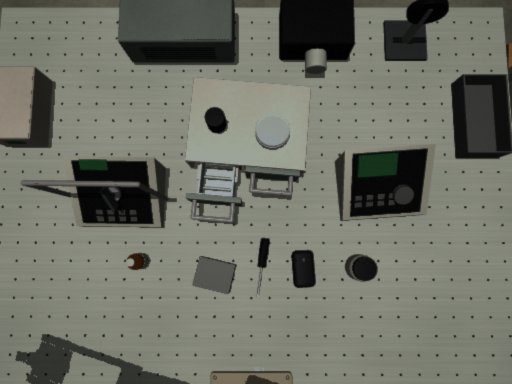

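Run:
```python
from h import *
a=cv2.imread("pics/top0.png"); b=cv2.imread("pics/scene0.png")
cv2.imwrite("pics/t1.png",cv2.resize(a[70:240,175:325],None,fx=4.5,fy=3.5*4.5/3.5*0.78,interpolation=3)[:600])
cv2.imwrite("pics/t1.png",cv2.resize(a[70:235,175:325],None,fx=3.6,fy=3.6,interpolation=3))
cv2.imwrite("pics/t2.png",cv2.resize(a[140:275,10:180],None,fx=4,fy=4,interpolation=3))
cv2.imwrite("pics/s1.png",cv2.resize(b[140:290,330:512],None,fx=4,fy=4,interpolation=3))
```

```text
(no output)
```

View pics/t1.png

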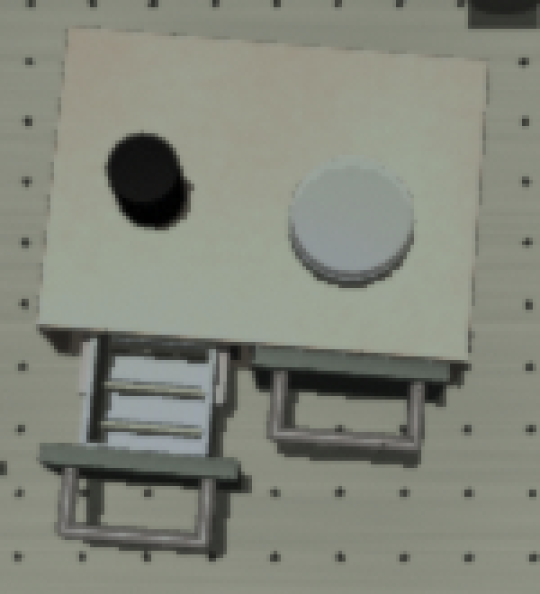

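View pics/t2.png

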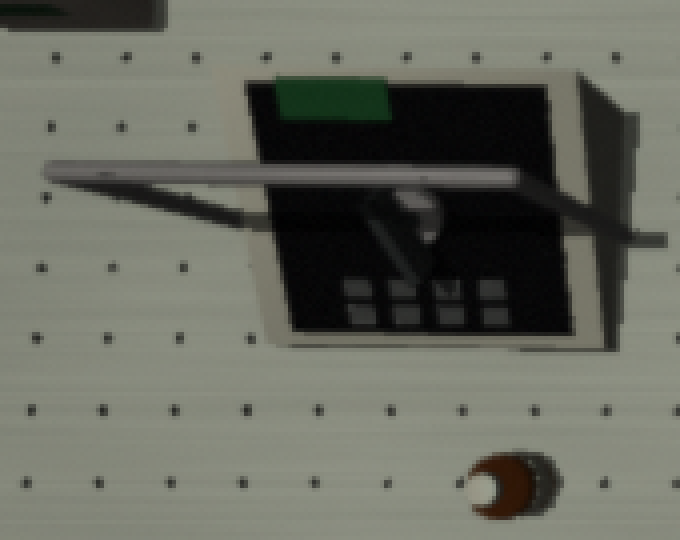

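View pics/s1.png

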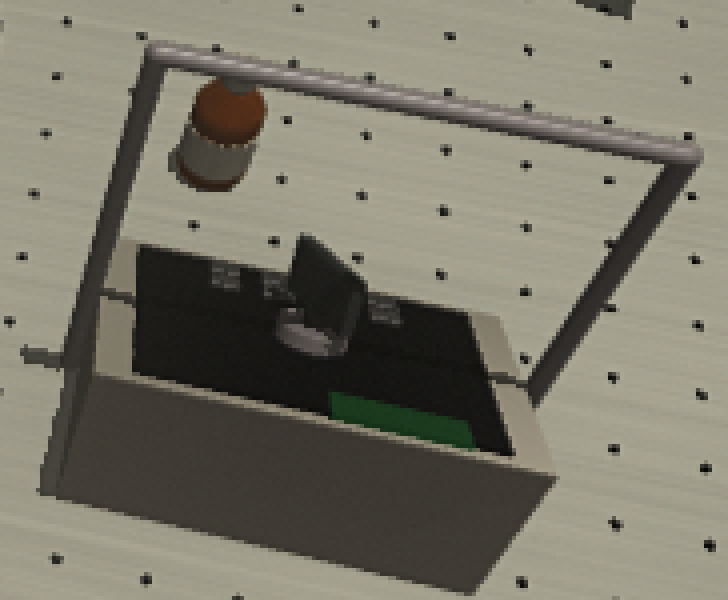

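Run:
```python
from h import *
s=optics.snapshot("top");c=optics.snapshot("scene")
T=lambda u,v:(175+(u+.5)/3.6-.5,70+(v+.5)/3.6-.5)
T2=lambda u,v:(10+(u+.5)/4-.5,140+(v+.5)/4-.5)
S1=lambda u,v:(330+(u+.5)/4-.5,140+(v+.5)/4-.5)
print("handles")
for p in [(62,533),(208,542),(134,537),(272,435),(418,445),(345,440)]: print(ray(s,T(*p),z=90).round(0))
L=[ray(s,T(*p),z=110) for p in [(68,27),(487,62),(468,362),(38,326)]]
print("loader",np.array(L).round(0)[:,:2],np.mean(L,0).round(0)); 
v=L[0]-L[1]+L[3]-L[2]; w=L[0]-L[3]+L[1]-L[2]; print(np.degrees(np.arctan2(-v[0],v[1])),np.degrees(np.arctan2(w[1],w[0])),np.linalg.norm(v)/2,np.linalg.norm(w)/2)
print("crossbar top",[ray(s,T2(*p),z=288).round(0) for p in [(47,170),(515,177)]])
print("crossbar scene",[ray(c,S1(*p),z=288).round(0) for p in [(155,52),(697,153)]])
C=[ray(s,T2(*p),z=z).round(0) for p,z in [((225,70),136),((577,72),136),((605,348),30),((277,345),30)]];print("console",C,np.mean(C,0))
print("console back scene",[ray(c,S1(*p),z=136).round(0) for p in [(97,377),(555,477)]])
```

```text
handles
[513. 151.  90.]
[506.  46.  90.]
[510.  99.  90.]
[584.   1.  90.]
[ 576. -105.   90.]
[580. -52.  90.]
loader [[ 882.  150.]
 [ 856. -156.]
 [ 633. -139.]
 [ 659.  168.]] [758.   6. 110.]
-4.909940156154784 -4.411285887661156 307.9169903901214 223.29182070378513
crossbar top [array([575., 482., 288.]), array([572., 235., 288.])]
crossbar scene [array([574., 238., 288.]), array([574., 485., 288.])]
console [array([662., 463., 136.]), array([661., 242., 136.]), array([492., 244.,  30.]), array([494., 467.,  30.])] [577.25 354.    83.  ]
console back scene [array([664., 247., 136.]), array([665., 473., 136.])]
```

```bash
cat >> h.py <<'E'
def bow(cx,cy,th,yaw=0.,a0=25):
    # corners of bow plate in world; th turn clockwise deg. panel mid (cx,cy,83)
    a=np.radians(32); up=np.array([np.cos(a),0,np.sin(a)]); n=np.array([-np.sin(a),0,np.cos(a)]); l=np.array([0,1.,0])
    q=np.radians(a0-th); d=up*np.cos(q)+l*np.sin(q); w=np.cross(n,d)
    P=[i*32*d+j*4.5*w+(36+k*17)*n for i in(-1,1) for j in(-1,1) for k in(-1,1)]
    y=np.radians(yaw); Rz=np.array([[np.cos(y),-np.sin(y),0],[np.sin(y),np.cos(y),0],[0,0,1]])
    return np.array([Rz@p for p in P])+[cx,cy,83]
def drawbow(s,P,img,off,f,col=(0,0,255)):
    q=proj(s,P)
    for i in range(8):
        for b in(1,2,4):
            j=i^b
            if j>i: cv2.line(img,*[tuple(int(v) for v in ((q[k]-off+.5)*f)) for k in(i,j)],col,1)
E
python3 - <<'E'
from h import *
s=optics.snapshot("top");c=optics.snapshot("scene")
for n,sh,o in(("T",s,(70,150)),("S",c,(370,170))):
    im=cv2.resize(sh["color"][o[1]:o[1]+75,o[0]:o[0]+80],None,fx=7,fy=7,interpolation=3)
    im=cv2.convertScaleAbs(im,alpha=1.8)
    drawbow(sh,bow(575,360,0),im,np.array(o),7)
    cv2.imwrite(f"pics/ov{n}.png",im)
E
```

```text
(no output)
```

View pics/ovT.png

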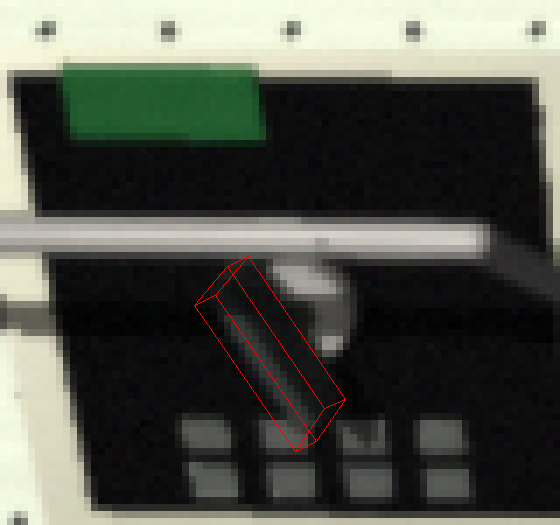

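View pics/ovS.png

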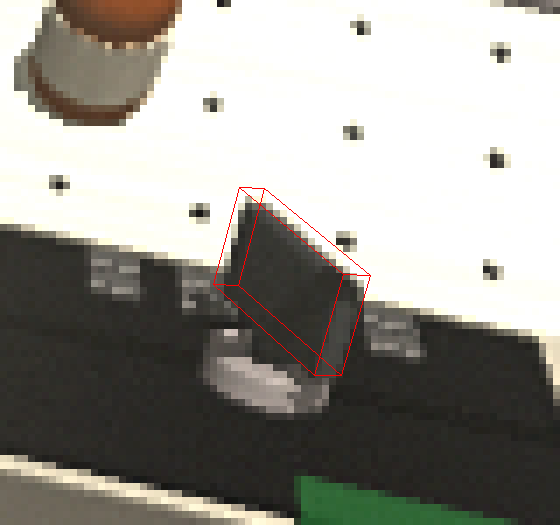

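>>> apply_moves([
  [0, [0.032, -0.048, 0], 0.03],
  [0, [0.064, -0.096, 0], 0.06],
  [0, [0.096, -0.144, 0], 0.09],
  [0, [0.128, -0.192, 0], 0.12],
  [0, [0.16, -0.24, 0], 0.147],
], grip_force=40)

```text
time: 2.22
tool_pos: [294.5, 343.4, 242.5]
tcp_rot: [180.0, 0.0, 175.6]
ft_force: [1.6, 0.2, 0.6]
finger_gap: -0.1
```

>>> apply_moves([
  [0, [0.032, -0.048, 0], 0],
  [0, [0.064, -0.096, 0], 0],
  [0, [0.096, -0.144, 0], 0],
  [0, [0.128, -0.192, 0], 0],
  [0, [0.16, -0.24, 0], 0],
])

```text
time: 2.85
tool_pos: [455.4, 101.6, 242.9]
tcp_rot: [179.9, 0.1, 175.6]
ft_force: [0.9, 0.5, 0.5]
finger_gap: 0.1
```

Descend in front of the bar (z 85), then push gently.

>>> apply_moves([
  [0, [0, 0, -0.06], 0],
  [0, [0, 0, -0.12], 0],
  [0, [0, 0, -0.157], 0],
  [0, [0, 0, -0.157], 0],
])

```text
time: 3.35
tool_pos: [452.4, 101.2, 82.8]
tcp_rot: [-180.0, -0.3, 175.6]
ft_force: [-0.7, -0.3, 0.5]
finger_gap: 0.1
```

>>> apply_moves([
  [0, [0.015, -0.001, 0], 0],
  [0, [0.03, -0.002, 0], 0],
  [0, [0.04, -0.003, 0], 0],
  [0, [0.05, -0.004, 0], 0],
  [0, [0.06, -0.005, 0], 0],
])

```text
time: 3.98
tool_pos: [513.1, 96.3, 83.4]
tcp_rot: [-180.0, -0.3, 175.6]
ft_force: [-2.0, 0.7, 1.7]
finger_gap: 0.4
```

>>> apply_moves([
  [0, [0.012, -0.001, 0], 0],
  [0, [0.024, -0.002, 0], 0],
  [0, [0.036, -0.003, 0], 0],
  [0, [0.046, -0.004, 0], 0],
  [0, [0.054, -0.004, 0], 0],
])

```text
time: 4.6
tool_pos: [567.7, 92.0, 83.3]
tcp_rot: [-180.0, -0.3, 175.6]
ft_force: [-2.0, -0.9, 0.1]
finger_gap: 0.1
```

>>> apply_moves([
  [0, [0.004, 0, 0], 0],
  [0, [0.007, 0, 0], 0],
  [0, [0.009, 0, 0], 0],
  [0, [0.009, 0, 0], 0],
])

```text
time: 5.1
tool_pos: [576.2, 92.0, 83.2]
tcp_rot: [-180.0, -0.3, 175.6]
ft_force: [-3.2, -0.4, 1.4]
finger_gap: -0.0
```

>>> apply_moves([
  [0, [0.003, 0, 0], 0],
  [0, [0.005, 0, 0], 0],
  [0, [0.005, 0, 0], 0],
])

```text
time: 5.48
tool_pos: [576.7, 92.1, 82.6]
tcp_rot: [-179.9, -0.9, 175.6]
ft_force: [-26.6, -2.3, 18.0]
finger_gap: 0.2
```

>>> apply_moves([
  [0, [-0.01, 0, 0], 0],
  [0, [-0.03, 0, 0.0], 0],
  [0, [-0.03, 0, 0.05], 0],
  [0, [-0.03, 0, 0.09], 0],
])

```text
time: 5.98
tool_pos: [546.7, 92.3, 174.1]
tcp_rot: [-179.9, -0.8, 175.6]
ft_force: [0.8, 0.4, 0.7]
finger_gap: 0.3
```

Run:
```python
from h import *
for n in("top","scene"):
    s=optics.snapshot(n)
    o=(175,70) if n=="top" else (180,150)
    cv2.imwrite(f"pics/{n}2.png",cv2.resize(s["color"][o[1]:o[1]+165,o[0]:o[0]+150],None,fx=3.6,fy=3.6,interpolation=3))
print(sense()["tool_pos"])
```

```text
[550.28776168  92.58946294 179.03845991]
```

View pics/top2.png

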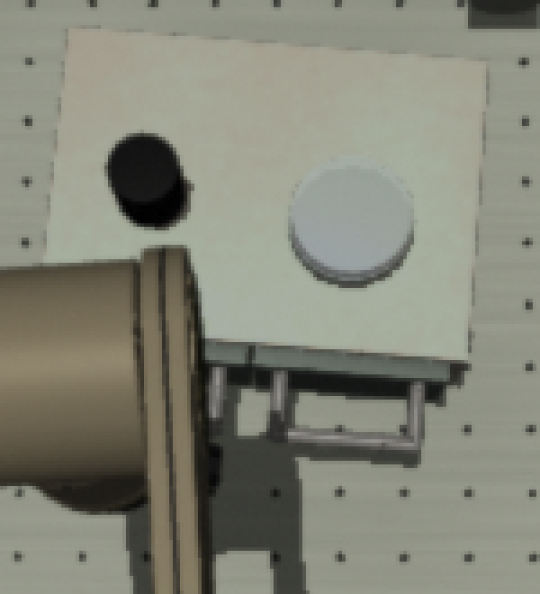

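View pics/scene2.png

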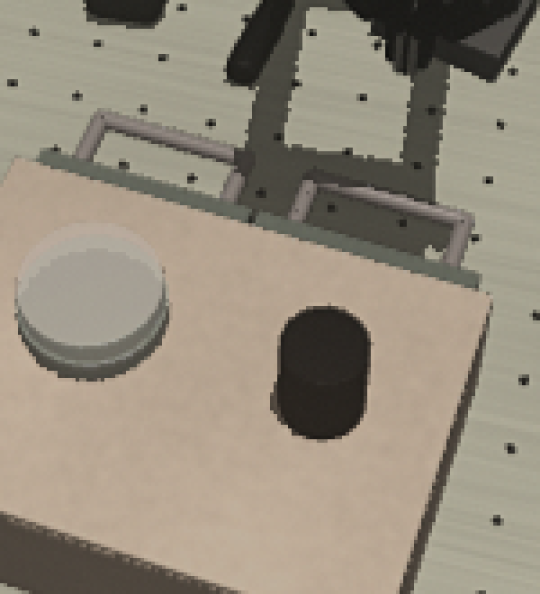

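>>> apply_moves([
  [0, [0.015, -0.05, 0], 0],
  [0, [0.035, -0.1, 0], 0],
  [0, [0.057, -0.147, 0], 0],
  [0, [0.057, -0.147, 0], 0],
  [0, [0.057, -0.147, -0.03], 0],
])

```text
time: 6.7
tool_pos: [609.5, -54.9, 151.3]
tcp_rot: [-180.0, 0.1, 175.6]
ft_force: [-0.1, 0.8, -0.1]
finger_gap: -0.3
```

Run:
```python
from h import *
for n in("top","scene"):
    s=optics.snapshot(n)
    o=(175,70) if n=="top" else (150,120)
    cv2.imwrite(f"pics/{n}3.png",cv2.resize(s["color"][o[1]:o[1]+165,o[0]:o[0]+150],None,fx=3.6,fy=3.6,interpolation=3))
print(sense()["tool_pos"],sense()["tcp_rot"])
```

```text
[604.82694293 -53.39976007 145.05318227] [179.94970732  -0.62550214 175.64777991]
```

View pics/scene3.png

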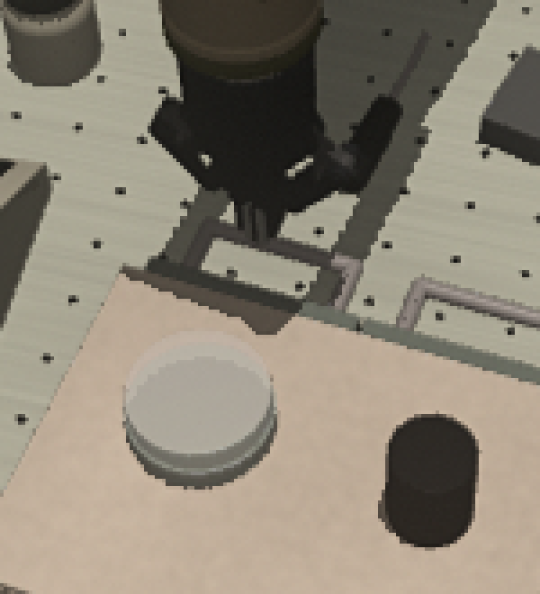

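>>> apply_moves([
  [0, [0.003, 0, 0], 0],
  [0, [0.003, 0, -0.02], 0],
  [0, [0.003, 0, -0.035], 0],
])

```text
time: 7.18
tool_pos: [607.7, -53.0, 108.9]
tcp_rot: [179.9, -0.6, 175.7]
ft_force: [-0.4, 0.2, 0.6]
finger_gap: -0.0
```

>>> apply_moves([
  [0, [0.0, 0, -0.015], 0],
  [0, [0.0, 0, -0.028], 0],
  [0, [0.0, 0, -0.028], 0],
])

```text
time: 7.55
tool_pos: [606.5, -52.9, 79.0]
tcp_rot: [179.9, -0.8, 175.7]
ft_force: [0.5, -0.2, 0.2]
finger_gap: -0.2
```

>>> apply_moves([
  [0, [-0.008, 0.001, 0], 0],
  [0, [-0.018, 0.001, 0], 0],
  [0, [-0.03, 0.002, 0], 0],
  [0, [-0.042, 0.003, 0], 0],
  [0, [-0.054, 0.004, 0], 0],
])

```text
time: 8.18
tool_pos: [551.8, -48.9, 79.5]
tcp_rot: [179.9, -0.8, 175.7]
ft_force: [1.7, 0.6, 1.8]
finger_gap: -0.2
```

>>> apply_moves([
  [0, [-0.012, 0.001, 0], 0],
  [0, [-0.024, 0.002, 0], 0],
  [0, [-0.036, 0.003, 0], 0],
  [0, [-0.048, 0.004, 0], 0],
  [0, [-0.058, 0.005, 0], 0],
])

```text
time: 8.8
tool_pos: [493.0, -43.9, 79.5]
tcp_rot: [180.0, -0.8, 175.7]
ft_force: [1.8, 0.5, 0.7]
finger_gap: -0.1
```

>>> apply_moves([
  [0, [-0.006, 0.0005, 0], 0],
  [0, [-0.011, 0.001, 0], 0],
  [0, [-0.014, 0.001, 0], 0],
  [0, [-0.014, 0.001, 0], 0],
])

```text
time: 9.3
tool_pos: [478.6, -42.9, 79.3]
tcp_rot: [180.0, -0.8, 175.7]
ft_force: [-0.1, -0.9, -0.7]
finger_gap: 0.0
```

>>> apply_moves([
  [0, [-0.003, 0.0, 0], 0],
  [0, [-0.006, 0.0, 0], 0],
  [0, [-0.006, 0.0, 0], 0],
])

```text
time: 9.68
tool_pos: [477.8, -43.2, 80.6]
tcp_rot: [179.9, -0.1, 175.7]
ft_force: [26.5, 0.6, -16.4]
finger_gap: 0.3
```

>>> apply_moves([
  [0, [0.015, -0.001, 0], 0],
  [0, [0.015, -0.001, 0], 0],
  [0, [0.015, -0.001, 0.05], 0],
  [0, [0.015, -0.001, 0.1], 0],
  [0, [0.015, -0.001, 0.15], 0],
])

```text
time: 10.3
tool_pos: [491.6, -44.1, 231.5]
tcp_rot: [179.9, -0.2, 175.7]
ft_force: [0.8, -0.1, -0.3]
finger_gap: -0.2
```

>>> apply_moves([
  [0.6, [-0.01, 0.05, 0], -0.18],
  [0.6, [-0.01, 0.1, 0], -0.36],
  [0.6, [-0.01, 0.15, 0], -0.54],
  [0.6, [-0.01, 0.2, 0], -0.72],
  [0.6, [-0.01, 0.25, 0], -0.9],
])

```text
time: 10.92
tool_pos: [480.7, 204.5, 231.2]
tcp_rot: [-180.0, -0.2, 124.7]
ft_force: [-0.2, -0.6, 0.4]
finger_gap: 51.3
```

Run:
```python
from h import *
for n in("top","scene"):
    s=optics.snapshot(n)
    cv2.imwrite(f"pics/{n}4.png",s["color"])
print(sense()["tool_pos"],sense()["tcp_rot"],sense()["joint_pos"],sense()["finger_gap"])
```

```text
[480.16846034 207.19732861 231.03027247] [179.99819676  -0.34262079 124.89468099] [ 17.49955186  -4.13785666  98.28022526   0.32830667  85.95840765
 -17.41855107] 51.5636872766083
```

View pics/scene4.png

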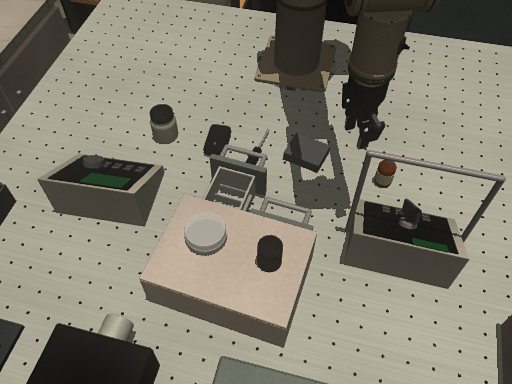

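View pics/top4.png

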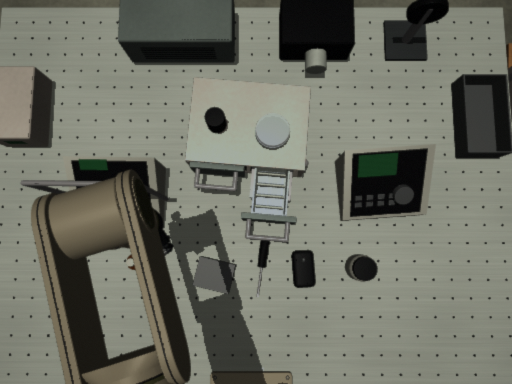

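>>> apply_moves([
  [0.8, [0.0, 0.03, 0], -0.15],
  [0.8, [0.0, 0.06, 0], -0.31],
  [0.8, [0.01, 0.09, 0], -0.46],
  [0.8, [0.014, 0.105, 0], -0.609],
  [0.8, [0.014, 0.105, 0], -0.609],
])

```text
time: 11.65
tool_pos: [493.7, 312.1, 230.3]
tcp_rot: [-179.9, -0.3, 90.2]
ft_force: [0.0, -0.5, 0.9]
finger_gap: 68.5
```

>>> apply_moves([
  [0.8, [0, 0, -0.03], 0],
  [0.8, [0, 0, -0.06], 0],
  [0.8, [0, 0, -0.09], 0],
  [0.8, [0, 0, -0.09], 0],
])

```text
time: 12.15
tool_pos: [491.4, 309.8, 137.3]
tcp_rot: [-179.6, -0.1, 90.3]
ft_force: [0.2, 0.0, 0.0]
finger_gap: 68.5
```

Run:
```python
from h import *
for n in("top","scene"):
    s=optics.snapshot(n)
    cv2.imwrite(f"pics/{n}5.png",s["color"])
    if n=="scene": cv2.imwrite("pics/s5c.png",cv2.resize(s["color"][90:290,330:512],None,fx=4,fy=3,interpolation=3))
print(sense()["tool_pos"],sense()["tcp_rot"],sense()["joint_pos"],sense()["finger_gap"])
```

```text
[493.75523406 311.33332175 141.11654773] [-179.91120216   -0.27114067   90.25300013] [27.02937867  8.86489511 94.50301513  0.28997782 76.58938009 26.7090194 ] 68.20567845398871
```

View pics/s5c.png

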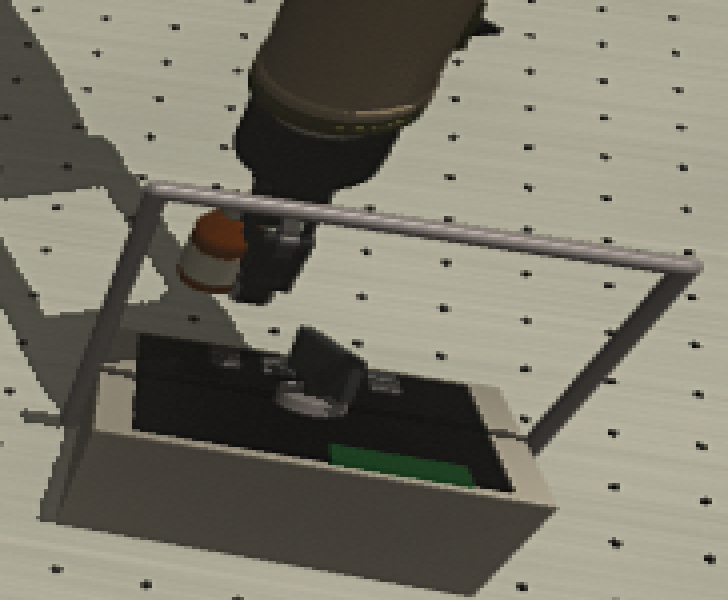

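View pics/top5.png

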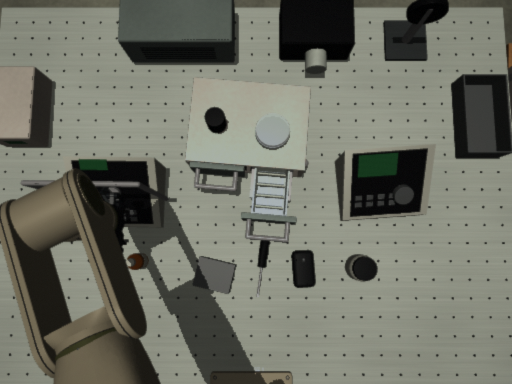

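>>> apply_moves([
  [0.8, [0, 0, -0.02], 0],
  [0.8, [0, 0, -0.04], 0],
  [0.8, [0, 0, -0.048], 0],
  [0.8, [0, 0, -0.048], 0],
])

```text
time: 12.75
tool_pos: [492.9, 311.0, 91.7]
tcp_rot: [-179.8, -0.2, 90.3]
ft_force: [-0.4, 0.4, 0.2]
finger_gap: 68.2
```

Run:
```python
from h import *
s=optics.snapshot("scene"); cv2.imwrite("pics/s6c.png",cv2.resize(s["color"][170:270,370:470],None,fx=6,fy=6,interpolation=3))
print(sense()["tool_pos"],sense()["tcp_rot"],sense()["ft_force"])
```

```text
[493.45758109 311.25050124  92.61055858] [-179.86003994   -0.24331437   90.26441755] [0.05699281 0.53204215 0.10016463]
```

View pics/s6c.png

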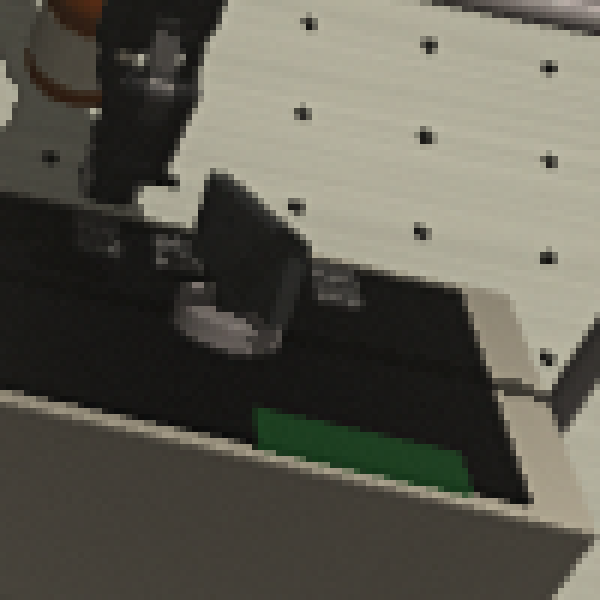

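Run:
```python
from h import *
s=optics.snapshot("scene")
for P in [(542,322,82),(542,322,92),(528,322,92),(542,300,92),(542,322,100)]: print(P,((proj(s,[P])[0]-[370,170]+.5)*6).round())
im=cv2.resize(s["color"][170:270,370:470],None,fx=6,fy=6,interpolation=3)
drawbow(s,bow(578,359,0)-[0,0,1],im,np.array([370,170]),6)
drawbow(s,np.array([[x,y,z] for x in(528,542) for y in(300,322) for z in(92,120)]),im,np.array([370,170]),6,(0,255,0))
cv2.imwrite("pics/s7.png",im)
```

```text
(542, 322, 82) [126. 237.]
(542, 322, 92) [132. 222.]
(528, 322, 92) [135. 192.]
(542, 300, 92) [ 72. 210.]
(542, 322, 100) [137. 209.]
```

View pics/s7.png

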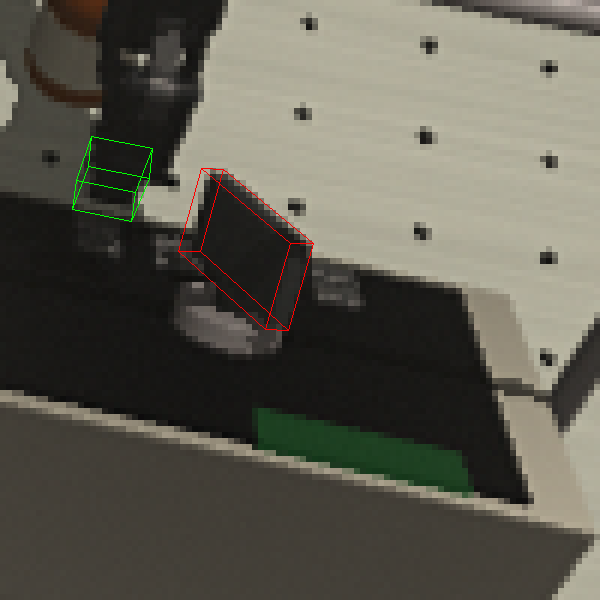

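>>> apply_moves([
  [0.8, [0.006, 0.004, -0.008], 0],
  [0.8, [0.006, 0.01, -0.008], 0],
  [0.8, [0.006, 0.016, -0.008], 0],
  [0.8, [0.006, 0.022, -0.008], 0],
  [0.8, [0.006, 0.022, -0.008], 0],
])

```text
time: 13.48
tool_pos: [499.7, 333.8, 85.2]
tcp_rot: [-179.9, -0.3, 90.3]
ft_force: [0.3, -1.3, -0.5]
finger_gap: 68.3
```

```bash
cat > kv.py <<'E'
from h import *
import sys
s=optics.snapshot("scene"); cv2.imwrite(f"pics/{sys.argv[1]}.png",cv2.resize(s["color"][170:270,370:470],None,fx=6,fy=6,interpolation=3))
q=sense(); print(q["time"],q["tool_pos"],q["tcp_rot"],q["ft_force"])
E
python3 kv.py k1
```

```text
13.525 [499.78782567 333.58973688  85.23865497] [-179.9173018    -0.255699     90.29325068] [ 0.14438277 -1.22469676 -1.05885687]
```

View pics/k1.png

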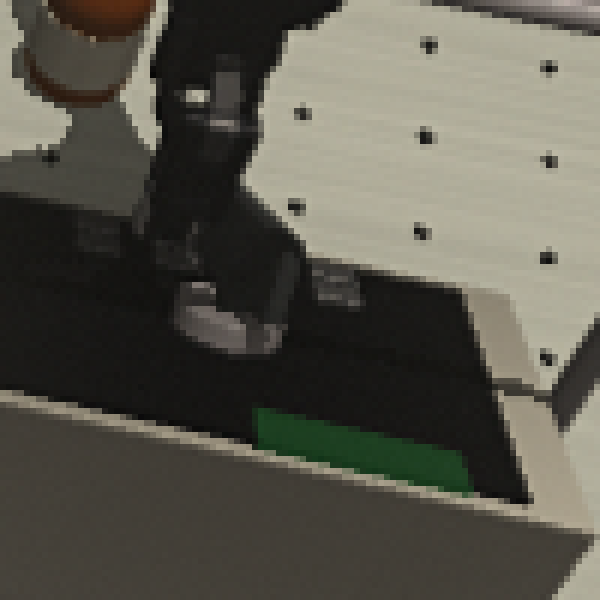

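>>> apply_moves([
  [0.8, [0, 0.003, 0], 0],
  [0.8, [0, 0.006, 0], 0],
  [0.8, [0, 0.009, 0], 0],
  [0.8, [0, 0.012, 0], 0],
  [0.8, [0, 0.012, 0], 0],
])

```text
time: 14.15
tool_pos: [499.5, 343.0, 84.8]
tcp_rot: [-179.8, 0.0, 90.2]
ft_force: [-5.7, -17.5, 4.0]
finger_gap: 68.6
```

```bash
python3 kv.py k2
```

```text
14.2 [499.45940189 343.012034    84.83563768] [-1.79803096e+02 -2.07191893e-03  9.01968131e+01] [ -5.4227572  -17.34222788   5.04576163]
```

View pics/k2.png

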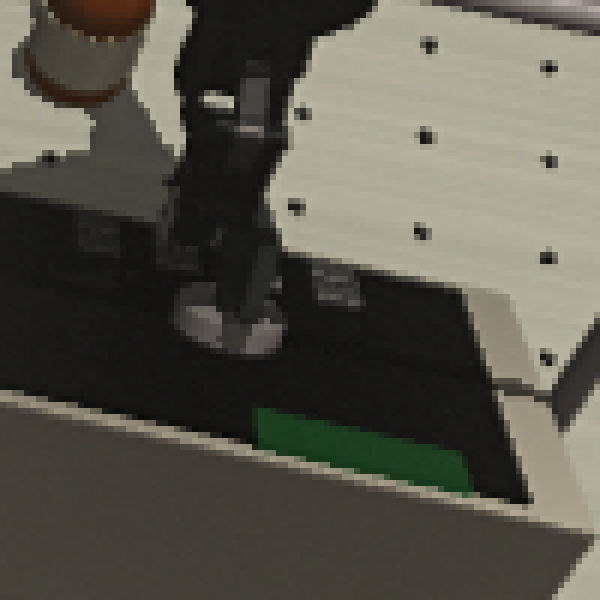

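>>> apply_moves([
  [0.8, [-0.003, -0.005, 0], 0],
  [0.8, [-0.006, -0.005, 0.003], 0],
  [0.8, [-0.01, -0.004, 0.006], 0],
  [0.8, [-0.01, 0, 0.006], 0],
  [0.8, [-0.01, 0.0, 0.006], 0],
])

```text
time: 14.82
tool_pos: [489.1, 343.6, 90.9]
tcp_rot: [-179.8, -0.0, 90.2]
ft_force: [-0.4, -3.3, 1.1]
finger_gap: 68.9
```

>>> apply_moves([
  [0.8, [0, 0.003, 0], 0],
  [0.8, [0, 0.006, 0], 0],
  [0.8, [0, 0.006, 0], 0],
])

```text
time: 15.2
tool_pos: [488.9, 349.8, 90.7]
tcp_rot: [-179.8, 0.0, 90.3]
ft_force: [-2.0, -3.5, 0.1]
finger_gap: 68.6
```

```bash
python3 kv.py k3
```

```text
15.25 [488.93132015 349.63757476  90.66806219] [-1.79758827e+02  1.28226109e-03  9.02480769e+01] [-2.02853276 -3.56376972  0.07728692]
```

View pics/k3.png

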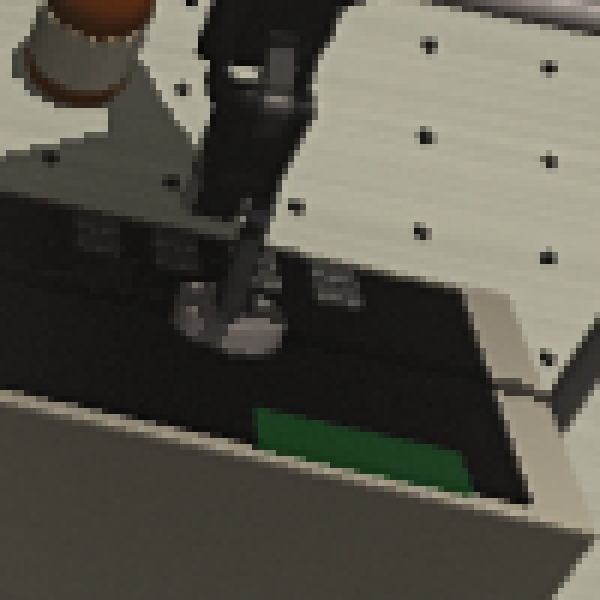

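>>> apply_moves([
  [0.8, [0, 0.003, 0], 0],
  [0.8, [0, 0.006, 0], 0],
  [0.8, [0, 0.006, 0], 0],
])

```text
time: 15.62
tool_pos: [489.3, 355.5, 90.8]
tcp_rot: [-179.8, 0.0, 90.2]
ft_force: [-0.6, -6.0, 0.2]
finger_gap: 68.3
```

>>> apply_moves([
  [0.8, [0, 0.003, 0], 0],
  [0.8, [0, 0.005, 0], 0],
  [0.8, [0, 0.005, 0], 0],
])

```text
time: 16.0
tool_pos: [489.6, 357.5, 90.7]
tcp_rot: [-179.7, 0.3, 90.1]
ft_force: [-3.4, -17.9, 5.9]
finger_gap: 68.5
```

```bash
python3 kv.py k4
```

```text
16.05 [489.6193261  357.56530676  90.661074  ] [-179.74147834    0.28208485   90.12798388] [ -3.33496673 -17.74491061   5.34236285]
```

View pics/k4.png

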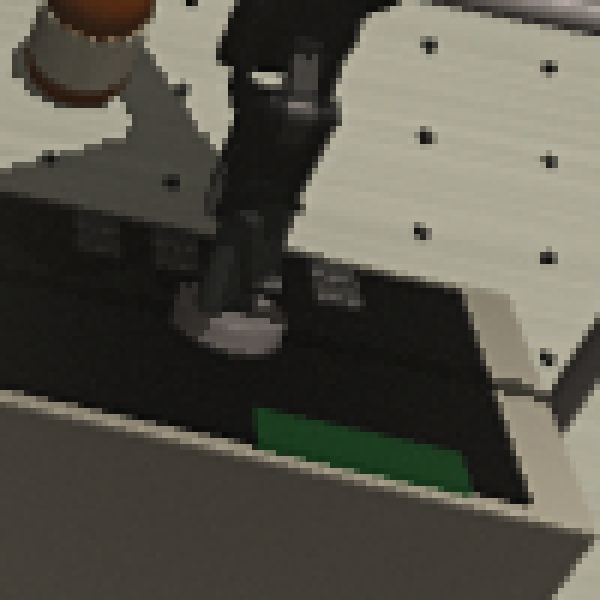

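Run:
```python
from h import *
s=optics.snapshot("scene")
ims=[]
for th in(35,43,50):
    im=cv2.resize(s["color"][185:245,385:435],None,fx=5,fy=5,interpolation=3);im=cv2.convertScaleAbs(im,alpha=2)
    drawbow(s,bow(579,361,th)-[0,0,1],im,np.array([385,185]),5); ims.append(im)
cv2.imwrite("pics/k5.png",np.hstack(ims))
```

```text
(no output)
```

View pics/k5.png

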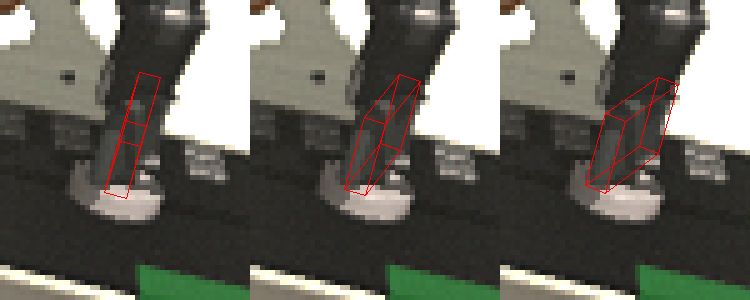

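Run:
```python
from h import *
s=optics.snapshot("scene")
ims=[]
for th in(None,43,50):
    im=cv2.resize(s["color"][192:232,395:425],None,fx=8,fy=12,interpolation=3);im=cv2.convertScaleAbs(im,alpha=3)
    if th:
        P=bow(578.5,361,th)-[0,0,1]; q=(proj(s,P)-[395,192]+.5)*[8,12]
        for i in range(8):
            for b in(1,2,4):
                if i^b>i: cv2.line(im,tuple(map(int,q[i])),tuple(map(int,q[i^b])),(0,0,255),1)
    ims.append(im)
cv2.imwrite("pics/k6.png",np.hstack(ims))
```

```text
(no output)
```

View pics/k6.png

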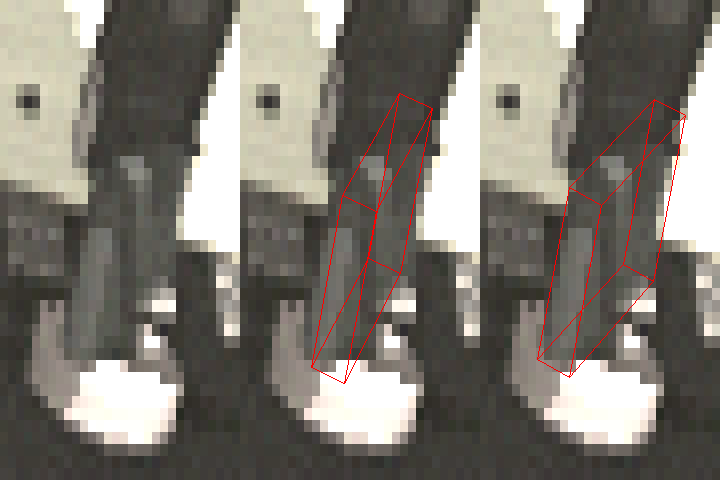

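>>> apply_moves([
  [0.8, [0, 0.004, 0], 0],
  [0.8, [0, 0.004, 0], 0],
  [0.8, [0, 0.004, 0], 0],
  [0.8, [0, 0.004, 0], 0],
  [0.8, [0, 0.004, 0], 0],
])

```text
time: 16.77
tool_pos: [489.7, 357.8, 90.6]
tcp_rot: [-179.6, 0.6, 90.0]
ft_force: [-6.5, -23.1, 9.4]
finger_gap: 68.4
```

>>> apply_moves([
  [0.8, [0, 0.003, 0], 0],
  [0.8, [0, 0.003, 0], 0],
  [0.8, [0, 0.003, 0], 0],
  [0.8, [0, 0.003, 0], 0],
  [0.8, [0, 0.003, 0], 0],
])

```text
time: 17.4
tool_pos: [489.7, 357.6, 90.7]
tcp_rot: [-179.5, 0.9, 89.9]
ft_force: [-6.8, -19.8, 8.9]
finger_gap: 68.3
```

Run:
```python
from h import *
s=optics.snapshot("scene");t=optics.snapshot("top")
ims=[]
for th in(None,43,50):
    im=cv2.resize(s["color"][192:232,395:425],None,fx=8,fy=12,interpolation=3);im=cv2.convertScaleAbs(im,alpha=3)
    if th:
        P=bow(578.5,361.5,th)-[0,0,1]; q=(proj(s,P)-[395,192]+.5)*[8,12]
        for i in range(8):
            for b in(1,2,4):
                if i^b>i: cv2.line(im,tuple(map(int,q[i])),tuple(map(int,q[i^b])),(0,0,255),1)
    ims.append(im)
cv2.imwrite("pics/k7.png",np.hstack(ims))
q=sense();print(q["tool_pos"],q["ft_force"])
for p in spotter.search_frame(s,"key_grip")[:2]: print(p["p"],c2w(s,p["xyz"]))
```

```text
[489.67115852 357.60476379  90.73303248] [ -6.03644048 -20.56659743   9.10437245]
0.6 [571.92472161 355.51871443 119.76204234]
```

View pics/k7.png

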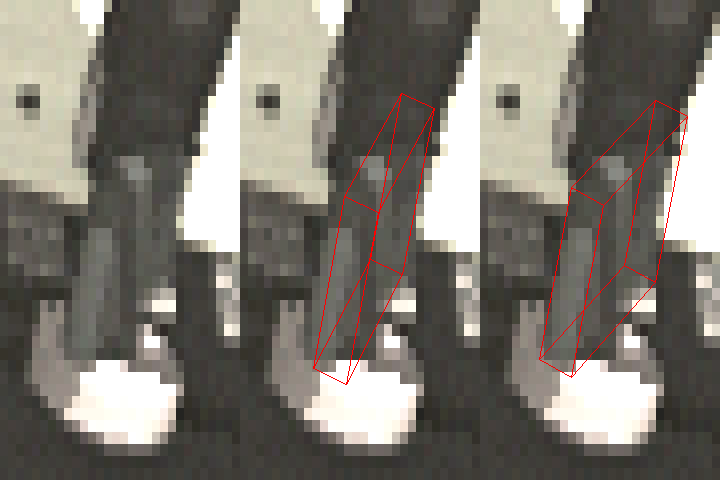

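Run:
```python
from h import *
def ymin(cx,cy,th,x0,x1,z0):
    B=bow(cx,cy,th); o=B.mean(0); ex=(B[4]-B[0])/2; ey=(B[2]-B[0])/2; ez=(B[1]-B[0])/2
    g=np.linspace(-1,1,81)
    P=np.array([o+a*ex+b*ey+c*ez for a in g for b in(-1,1) for c in g])
    m=(P[:,0]>x0)&(P[:,0]<x1)&(P[:,2]>z0); return P[m,1].min() if m.any() else None
for cx in(575,578,581):
  for zt in(-8,2):
    for th0 in(0,5): print(cx,zt,th0,"rest y-cy",ymin(cx,0,th0,533.8,547.8,85.2+zt),[ (th,round(ymin(cx,0,th,523.7,537.7,90.7+zt),1)) for th in(38,42,44,46,48,50)],"mid345",[ (th,round(ymin(cx,0,th,523,537,90.7+zt),1)) for th in(25,30,35)])
```

```text
575 -8 0 rest y-cy -17.602169417367307 [(38, np.float64(-2.0)), (42, np.float64(-1.3)), (44, np.float64(-0.9)), (46, np.float64(-0.5)), (48, np.float64(-0.1)), (50, np.float64(0.3))] mid345 [(25, np.float64(-4.5)), (30, np.float64(-3.4)), (35, np.float64(-2.5))]
575 -8 5 rest y-cy -15.173261379957985 [(38, np.float64(-2.0)), (42, np.float64(-1.3)), (44, np.float64(-0.9)), (46, np.float64(-0.5)), (48, np.float64(-0.1)), (50, np.float64(0.3))] mid345 [(25, np.float64(-4.5)), (30, np.float64(-3.4)), (35, np.float64(-2.5))]
575 2 0 rest y-cy -17.602169417367307 [(38, np.float64(-2.0)), (42, np.float64(-1.3)), (44, np.float64(-0.9)), (46, np.float64(-0.5)), (48, np.float64(-0.1)), (50, np.float64(0.3))] mid345 [(25, np.float64(-4.5)), (30, np.float64(-3.4)), (35, np.float64(-2.5))]
575 2 5 rest y-cy -15.173261379957985 [(38, np.float64(-2.0)), (42, np.float64(-1.3)), (44, np.float64(-0.9)), (46, np.float64(-0.5)), (48, np.float64(-0.1)), (50, np.float64(0.3))] mid345 [(25, np.float64(-4.5)), (30, np.float64(-3.4)), (35, np.float64(-2.5))]
578 -8 0 rest y-cy -17.602169417367307 [(38, np.fl
[... 1321 characters left out ...]
oat64(0.8)), (44, np.float64(1.5)), (46, np.float64(2.1)), (48, np.float64(2.7)), (50, np.float64(3.7))] mid345 [(25, np.float64(-4.5)), (30, np.float64(-2.8)), (35, np.float64(-1.2))]
581 2 0 rest y-cy -17.602169417367307 [(38, np.float64(-0.4)), (42, np.float64(0.8)), (44, np.float64(1.5)), (46, np.float64(2.1)), (48, np.float64(2.7)), (50, np.float64(3.7))] mid345 [(25, np.float64(-4.5)), (30, np.float64(-2.8)), (35, np.float64(-1.2))]
581 2 5 rest y-cy -15.173261379957985 [(38, np.float64(-0.4)), (42, np.float64(0.8)), (44, np.float64(1.5)), (46, np.float64(2.1)), (48, np.float64(2.7)), (50, np.float64(3.7))] mid345 [(25, np.float64(-4.5)), (30, np.float64(-2.8)), (35, np.float64(-1.2))]
```

>>> apply_moves([
  [0.8, [0, -0.003, 0], 0],
  [0.8, [0.003, -0.004, 0.006], 0],
  [0.8, [0.003, -0.002, 0.01], 0],
  [0.8, [0.003, 0.002, 0.01], 0],
  [0.8, [0.003, 0.004, 0.01], 0],
])

```text
time: 18.18
tool_pos: [492.1, 356.9, 99.5]
tcp_rot: [-179.4, 1.4, 89.7]
ft_force: [-5.9, -29.7, 6.8]
finger_gap: 68.1
```

>>> apply_moves([
  [0.8, [0, 0.003, 0], 0],
  [0.8, [0, 0.003, 0], 0],
  [0.8, [0, 0.003, 0], 0],
  [0.8, [0, 0.003, 0], 0],
  [0.8, [0, 0.003, 0], 0],
])

```text
time: 18.8
tool_pos: [492.0, 356.4, 99.6]
tcp_rot: [-179.3, 1.7, 89.6]
ft_force: [-6.9, -20.4, 8.2]
finger_gap: 68.4
```

```bash
python3 kv.py k8;  python3 - <<'E'
from h import *
t=optics.snapshot("top"); cv2.imwrite("pics/kt8.png",cv2.convertScaleAbs(cv2.resize(t["color"][150:225,70:150],None,fx=7,fy=7,interpolation=3),alpha=2))
E
```

```text
18.85 [492.02656115 356.40110053  99.55376922] [-179.25460972    1.72495624   89.60246047] [ -6.27265053 -20.33861423   7.82481494]
```

View pics/k8.png

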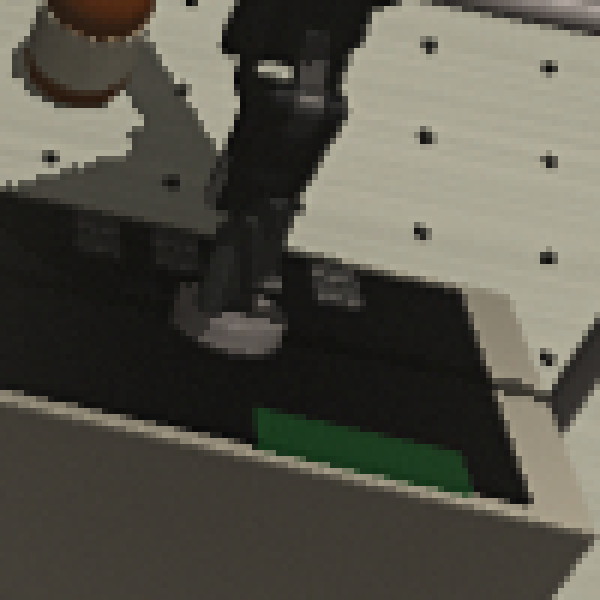

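View pics/kt8.png

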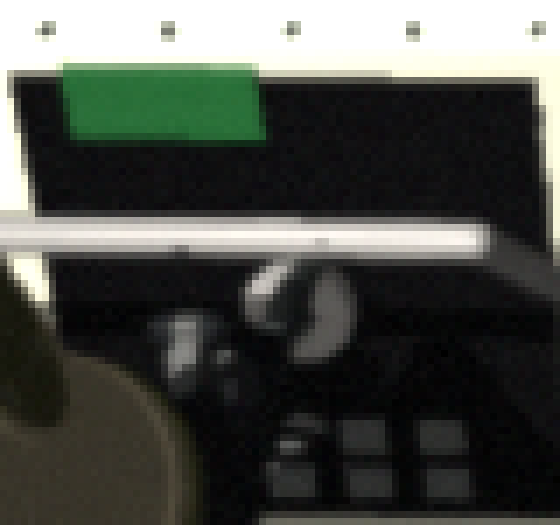

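>>> apply_moves([
  [0.8, [-0.004, -0.02, 0], 0],
  [0.8, [-0.006, -0.045, 0], 0],
  [0.8, [-0.006, -0.045, 0.04], 0],
  [0.8, [-0.006, -0.045, 0.09], 0],
  [0.8, [-0.01, -0.045, 0.14], 0],
])

```text
time: 19.52
tool_pos: [482.5, 311.9, 241.6]
tcp_rot: [-179.4, 1.6, 89.6]
ft_force: [0.4, -0.9, 0.4]
finger_gap: 68.2
```

>>> apply_moves([
  [0.8, [-0.03, -0.03, 0.02], 0],
  [0.8, [-0.07, -0.07, 0.02], 0],
  [0.8, [-0.1, -0.11, 0.02], 0],
  [0.8, [-0.1, -0.15, 0.02], 0],
  [0.8, [-0.1, -0.15, 0.02], 0],
])

```text
time: 20.15
tool_pos: [383.2, 160.6, 262.7]
tcp_rot: [-179.6, 1.6, 89.5]
ft_force: [0.6, -0.2, 0.2]
finger_gap: 68.7
```

```bash
python3 kv.py k9;  python3 - <<'E'
from h import *
t=optics.snapshot("scene"); cv2.imwrite("pics/fin_s.png",t["color"])
im=cv2.resize(t["color"][170:270,370:470],None,fx=6,fy=6,interpolation=3); drawbow(t,bow(578,360,0)-[0,0,1],im,np.array([370,170]),6); cv2.imwrite("pics/k9o.png",im)
t=optics.snapshot("top"); cv2.imwrite("pics/fin_t.png",t["color"])
E
```

```text
20.2 [383.25902244 161.63041442 262.5789967 ] [-179.53131051    1.53672231   89.49079634] [1.23697962 0.39123191 0.47043325]
```

View pics/fin_s.png

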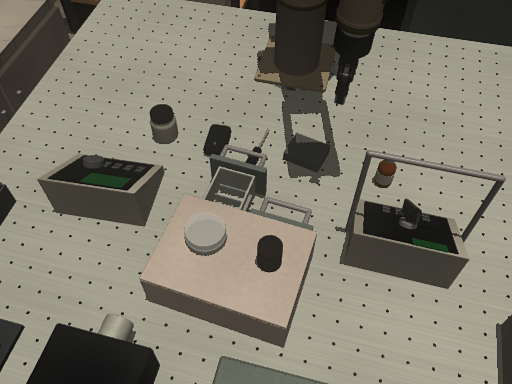

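View pics/k9o.png

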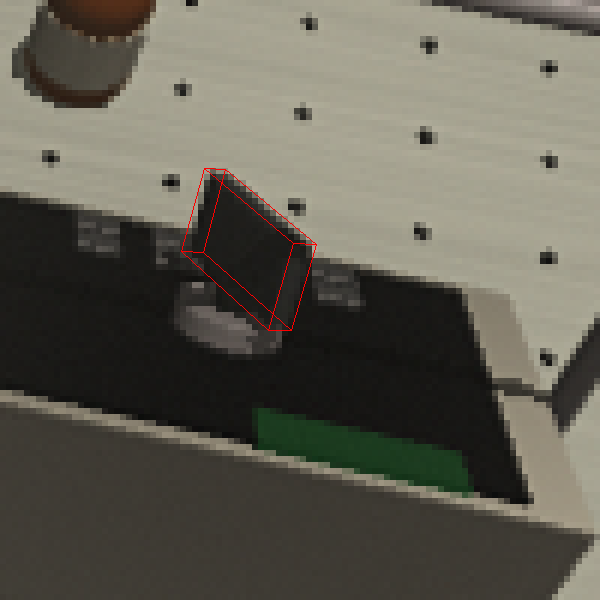

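View pics/fin_t.png

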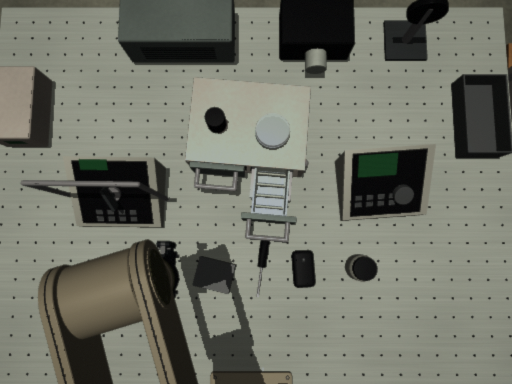

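Run:
```python
from h import *
a=cv2.imread("pics/scene0.png");b=cv2.imread("pics/fin_s.png")
print("key region max/mean diff",cv2.absdiff(a,b)[200:232,395:425].max(),cv2.absdiff(a,b)[200:232,395:425].mean())
hand_in()
```

```text
key region max/mean diff 5 1.4388888888888889
the job is handed in; nothing more can be done
```

The job is done and handed in after about 20 s of robot time; no verdict was reported.

- **First drawer:** I pushed it shut with closed fingers until it stopped at about 27 N. Afterwards its front plate was flush with the other drawer's in the pictures.
- **Other drawer:** I hooked its bar and pulled it about 120 mm to a hard stop. The last top and scene pictures show it still out and the first one shut.
- **Key:** The tool could not be tilted, so I did not come in along the key's axis. Instead I pushed the lower end of the bow sideways with the front finger, staying on the robot's side of the hoop's crossbar.
    - **Touching the lock:** On the first try the finger seems to have touched the round lock (17 N, key only part turned). I raised it, moved it back and carried on.
    - **Holding at the stop:** I held the key for about 1.4 s, then again for about 0.6 s with the finger at another height. Both times it stopped in the same place at about 20 N. The pictures alone could not tell 43° from 50°; the finger's travel and the repeated stop point to the full stop.
    - **Release:** After letting go, the key in the last picture matches the first picture almost pixel for pixel (largest difference 5 of 255).

**Last checks:** No bystander looks moved in the pictures, and the arm stands clear with forces near zero.

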